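# Clip in the collector tube and set the air sampler's needle valve

### The job

Take the capped collector tube from its low white stand and push it down past the sprung jaw of the aluminium fork clip until it lies fully home in the fork, centred, with the jaw snapped back over it. Then set the needle valve by its crank knob: screw it shut (clockwise from above) until it comes up against its stop, and back it off exactly two full turns. Finish there still holding the crank knob in the gripper, and leave the other things on the desk where they are.

Things in the scene. Friction and masses are not known exactly. Their poses are not given: they have to be found in the camera images.
- tube: Collector tube: clear, round-bottomed, 16 mm across, paper band round its middle, white screw cap 19 mm across and 16 mm long at its +y end; 128 mm long, about 30 g. Lies level along its own y axis. Origin on its axis, midway between its supports: it runs from y = -60 mm to the cap's end at +68 mm (cap from 52). Starts loose in the stand.
- stand: Fixed low white plastic stand that the tube starts in: base 60 x 110 x 10 mm, two notched uprights, 10 mm thick, centred at y = -36 and +36 mm, up to 46 mm high. The tube lies along its y, axis 45 mm above the desk; between the uprights it can be gripped from above, with 35 mm free under its axis. Origin: centre of the underside.
- clip: Fixed fork clip: aluminium plate 85 x 110 x 12 mm with two upright forks, each 10 mm thick, centred at y = -36 and +36 mm. Slots 17 mm wide, open upwards: on the -x side a straight prong to 76 mm height with a flared lip to 86 mm, on the +x side a short prong with the jaw above. Between the forks 62 mm are free for fingers, down to 22 mm above the desk. Origin: centre of the underside.
- clip_seat (a point): Centre of the seated tube: on its axis, midway between the clip's two forks, 60 mm above the desk. Its y axis runs along the seated tube (which may lie either way round); x points to the jaw's side.
- jaw (a joint): Sprung dark steel jaw of the clip: one hinged piece with a nose over each slot, hinged 18 mm above the desk on the +x side. 0 = closed (noses reach 4 mm into the 8.5 mm half width of the slots, 67 mm above the desk, flared lip up to about 88 mm); grows to 0.7 rad outwards. The tube pushed down opens it by about 0.1 rad (5 to 15 N); it snaps back to 0 over the seated tube.
- wheel_axis (a point): Point on the needle valve's upright stem axis, 120 mm above the desk, level with the knob's grip point. The valve is a brass body on a fixed dark steel plate, 100 x 100 mm; its dark steel hand wheel is 112 mm across, top about 93 mm above the desk.
- wheel (a joint): Turn of the valve's hand wheel, rad. 0 = shut, against a hard stop; grows anticlockwise seen from above (opening), 2 pi a turn, up to 22. It starts 0.4 to 1 turn open. Friction 0.06 N m: about 1.5 N at the knob; it stays where it is left.
- knob: Crank knob: black upright grip, 19 mm across, 46 mm high, standing on the hand wheel 42 mm from the stem axis and going round with it; it spins freely about its own upright axis, so a gripper can hold it and carry it round the circle without turning. Origin: centre of its underside, 94 mm above the desk.
- knob_grip (a point): Point on the knob's axis to grip, 26 mm above its underside, 120 mm above the desk (the knob's top is at 140 mm).
- tape: Bystander, leave alone: a roll of clear tape, 60 mm across, 19 mm high, lying flat. Origin at the centre of its underside.
- pen: Bystander, leave alone: a blue pen, 143 mm long, 12 mm thick. Origin at the centre of its underside.
- sanitiser: Bystander, leave alone: a capped clear bottle, 60 mm across, 140 mm high. Origin at the centre of its underside.
- spray: Bystander, leave alone: a clear spray bottle with a trigger head, 72 mm across, 230 mm high. Origin at the centre of its underside.
- gloves: Bystander, leave alone: a cardboard glove box, 120 x 235 x 75 mm. Origin at the centre of its underside.
- rack: Bystander, leave alone: a white rack, 110 x 220 x 75 mm, full of upright capped tubes that belong to it. Origin at the centre of its underside.
Things that resemble listed ones, but are neither listed nor needed, are in the scene too. Of the things like the part that bears wheel_axis, leave any that is green, pink or purple; of the rest the larger one is meant.

How it is judged (in metres and radians):
On the way, in this order (a step that is already met when the one before it is completed fails the run):
1. the tube is home in the fork clip, the jaw closed over it (x of tube in the frame of clip_seat between -0.003 and 0.003 m and y of tube in the frame of clip_seat between -0.009 and 0.009 m and z of tube in the frame of clip_seat between -0.003 and 0.003 m and angle between the y axis of tube and the y axis of clip_seat, either way round below 0.06 rad and value of joint jaw below 0.05 rad), for 0.3 s.
2. the valve is shut against its stop, the tube still in the clip (all of step 1 and value of joint wheel below 0.08 rad), for 0.2 s.
At the end, for the whole second after the job is handed in: Wheel at rest 4 pi rad (within 0.25) open, after being shut (under 0.08 rad); knob held (over 3 N, TCP within 35 mm of its grip point); tube within 3 mm across and in height, 9 mm along and 0.06 rad of the clip seat, either way round, jaw shut (under 0.05 rad); bystanders moved under 30 mm (all of step 1 and value of joint wheel between 12.3164 and 12.8164 rad and contact force between the fingers and knob above 3 N and distance between the grasp point and knob_grip below 0.035 m and velocity of joint wheel between -0.1 and 0.1 rad/s); the arm keeps its last pose, push and grip.
It fails at once if a bystander is moved by more than 30 mm (distance of any of tape, pen, sanitiser, spray, gloves, rack from where it was at the start of the episode above 0.03 m).
It also fails if it takes over 67 s, if anything falls off the work surface, if the arm or the gripper's body presses on something with over 40 N, if the wrist force passes 120 N, or if a joint passes its speed limit or range.

### The arm

A 6-joint arm with a two-finger parallel gripper is mounted at the origin on the work surface. World frame = base frame: x ahead of the robot, y to its left, z up, the work surface at z = 0. Lengths are in mm, angles in rad, forces in N, time in s.
With the tool pointing down it reaches from about 350 to 775 mm from the base axis. Payload 7.3 kg.
Tool frame: the origin (TCP) lies between the finger pads, 19 mm behind the fingertips; this is the grasp point; z points along the fingers, y is the line along which they close (so a half turn about z gives the same grasp; the last joint's range is limited). The gripper opens to 92 mm and grips with 3 to 60 N. Pads are 19 mm wide; open, the fingers measure 130 mm over their backs; the gripper's body (75 mm by 190 mm) begins 47 mm behind the grasp point.
Start: joints at [1.009, 0.342, 1.524, -0, 1.275, -0.146], TCP at [212.046, 480.291, 245.541] pointing down, gripper open.
Joint ranges: [-2.53, 2.53], [-0.77, 2.02], [0.04, 2.7], [-1, 4.14], [0.28, 2.66], [-3.11, 3.11]. Speed limits (rad/s): [2.57, 2.57, 3.14, 3.14, 3.14, 3.14].

### API

Orientations are given as [roll, pitch, yaw] about the fixed x, y, z axes, in that order (R = Rz(yaw) Ry(pitch) Rx(roll)).
In Python, from plant import get_obs, vision, workorder gives the robot as it stands.
- The arm moves only by the shell command python3 -m pendant 'ROWS' [OPENING]. ROWS is a JSON object of lists of equal length, an entry for each row: "dp": the shift along the tool's x, y, z in m, a list of three; "rotation": the turn, a rotation vector about the tool's x, y, z in rad, a list of three. A call has 1 to 8 rows; each row is the pose to reach, as a shift and turn from the pose commanded when the call began, along the tool's axes at that moment; what a row does not reach only later rows make up. A row lasts 1/8 s, in which the tool goes at most 62.5 mm and 10.7 degrees, less where a joint would pass 70% of its speed; a pose out of reach is approached as far as the arm can. A call with a gripper value outside its range is refused whole. OPENING is the finger opening in m, from 0 to 0.0918, set as the call begins (- or left out, the last holds). The fingers move at their own pace and stop on an object; the grip force is fixed at half the most. Time passes only in rows, so rows that repeat a pose let the fingers close. It gives the time, the measured TCP pose, the force, the opening and the grip force at its end, in the units of the state.
- get_obs(): the state, without advancing time (a new reading comes with each control period).
- vision.capture(name): name is "scene" or "top" or "wrist"; returns a dict with "pixels" (400x640x3 uint8, red, green, blue), "vfov" (degrees; the focal length in pixels is half the picture's height over the tangent of half this angle, whatever the lens; pixels are square), "cx", "cy" (the principal point, pixels), "pose" (4x4, takes a point from camera to world coordinates); the wrist camera has in their place "T_tool_cam" (4x4, takes a point from camera to tool coordinates, whose origin is the TCP and whose axes are the flange's). Camera axes: x right, y up, looking along -z (the intrinsics and any distortion apply to the point x, -y, -z); pixel columns grow to the right and rows downward; lengths in mm; the calibration is good to about 2 mm. A picture is of the moment at which its call begins: read the wrist's pose just before it. There is no depth.
- workorder.close_job(): hands the job in; it is judged then, once.
The state is a dict: "time": time; "joint_positions": joint angles; "dq": joint speeds; "tau": joint torques, N m; "tool_pos": TCP position; "tcp_rot": TCP orientation; "contact_force": force on the tool from outside, world axes, zero at the start; "moment": the same for the moment, N m; "grip_width": finger opening in mm; "finger_force": force on a finger pad.
Only numpy, scipy, OpenCV 4.12 (cv2) and the standard library are available. Lean on these libraries where they do the work, as an engineer would, in place of code of your own. Each camera call takes 0.05 s, during which the arm holds its last target. There are 200 camera calls.

## Working session

There is one attempt and no reset: what is moved stays moved. The work goes in short steps, Python scripts to look and compute and a shell command to move; the robot and the scene stay as the last step left them, time stands still between calls to the robot, and variables do not carry over. Pictures are saved under pics/ and viewed, at most 10 in all, crops included, and the job is handed in when it is done.

```bash
ls; mkdir -p pics; python3 - <<'E'
from plant import get_obs, vision, workorder
import cv2,json,numpy as np
o=get_obs();print({k:np.round(v,3).tolist() for k,v in o.items()})
for n in("scene","top","wrist"):
    c=vision.capture(n);cv2.imwrite(f"pics/{n}0.png",c["pixels"][:,:,::-1])
    print(n,{k:(np.round(v,4).tolist()) for k,v in c.items() if k!="pixels"})
a=[cv2.imread(f"pics/{n}0.png") for n in("scene","top")]
E
```

```text
pics
{'time': 0.0, 'joint_positions': [1.009, 0.343, 1.525, -0.0, 1.275, -0.146], 'dq': [0.0, 0.001, -0.0, -0.0, -0.001, -0.001], 'tau': [0.002, -43.125, -24.422, 0.072, 0.056, -0.0], 'tool_pos': [211.838, 479.936, 244.847], 'tcp_rot': [-3.14, -0.0, 2.726], 'contact_force': [-0.202, -0.129, 0.667], 'moment': [-0.011, -0.028, -0.025], 'finger_force': 0.0, 'grip_width': 91.458}
scene {'vfov': 54.3877, 'cx': 318.4266, 'cy': 200.829, 'pose': [[-0.1203, -0.626, 0.7704, 1343.9397], [0.9926, -0.0881, 0.0835, 172.563], [0.0156, 0.7748, 0.632, 740.1713], [0.0, 0.0, 0.0, 1.0]]}
top {'vfov': 48.2887, 'cx': 314.0903, 'cy': 194.8817, 'pose': [[0.0052, 0.9851, -0.1718, 341.1298], [-1.0, 0.0061, 0.0049, 88.9136], [0.0059, 0.1718, 0.9851, 1286.0154], [0.0, 0.0, 0.0, 1.0]]}
wrist {'vfov': 66.502, 'cx': 317.55, 'cy': 201.0299, 'T_tool_cam': [[0.0005, 0.9565, 0.2918, 76.9996], [1.0, -0.0008, 0.0008, 1.3522], [0.001, 0.2918, -0.9565, -140.1056], [0.0, 0.0, 0.0, 1.0]]}
```

View pics/scene0.png

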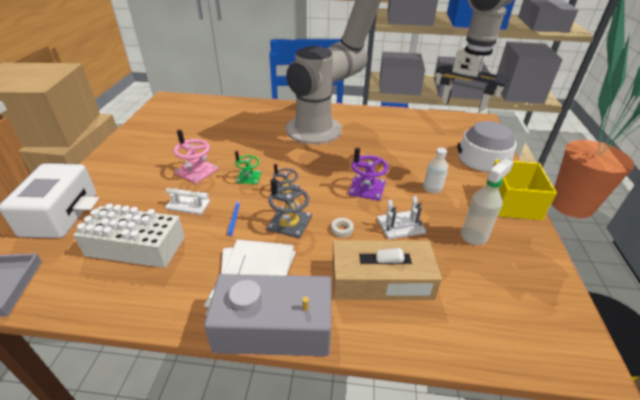

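View pics/top0.png

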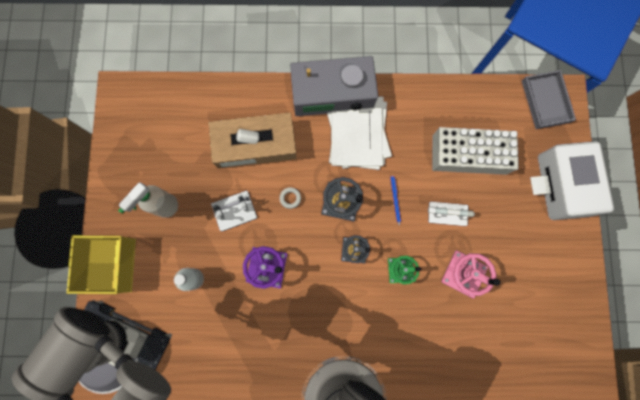

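The scene picture shows the stand with the tube at (188,200) and the clip at (401,220). The large dark valve is at (290,212), with its knob at (275,187). In the top picture these are at (450,213), (235,210) and (342,198).

What could be confused, by top pixel:
- **Valves:** large dark (342,198), small dark (356,249), purple (264,267), green (403,270), pink (472,274). I choose the large dark one.
- **Tube:** tube in the stand (450,213), rack tubes (475,148), roll on the box (248,135). I choose the one in the stand.
- **Clip:** only (235,210).

Next is a close crop to check these choices.

```bash
cat > h.py <<'E'
import numpy as np, cv2
from plant import get_obs, vision
from scipy.spatial.transform import Rotation as R
def cap(n):
    o=get_obs(); c=vision.capture(n)
    if n=="wrist":
        T=np.eye(4); T[:3,:3]=R.from_euler("xyz",o["tcp_rot"]).as_matrix(); T[:3,3]=o["tool_pos"]
        c["pose"]=T@np.array(c["T_tool_cam"])
    c["f"]=200/np.tan(np.radians(c["vfov"])/2); c["pose"]=np.array(c["pose"]); return c
def ray(c,u,v):
    d=c["pose"][:3,:3]@np.array([(u-c["cx"])/c["f"],-(v-c["cy"])/c["f"],-1.]); return c["pose"][:3,3],d
def plane(c,u,v,z):
    p,d=ray(c,u,v); return p+d*(z-p[2])/d[2]
def proj(c,P):
    q=c["pose"][:3,:3].T@(np.array(P,float)-c["pose"][:3,3]); return c["cx"]-c["f"]*q[0]/q[2], c["cy"]+c["f"]*q[1]/q[2]
def tri(*obs):
    A=np.zeros((3,3));b=np.zeros(3)
    for c,u,v in obs:
        p,d=ray(c,u,v); d=d/np.linalg.norm(d); M=np.eye(3)-np.outer(d,d); A+=M;b+=M@p
    return np.linalg.solve(A,b)
def state():
    o=get_obs(); print("t",o["time"],"tcp",np.round(o["tool_pos"],1),"rpy",np.round(o["tcp_rot"],3),"q",np.round(o["joint_positions"],3),"w",round(o["grip_width"],1)); return o
E
python3 - <<'E'
import cv2,numpy as np
t=cv2.imread("pics/top0.png");s=cv2.imread("pics/scene0.png")
def cr(i,u,v):return cv2.resize(i[v-32:v+33,u-32:u+33],(266,266),interpolation=cv2.INTER_CUBIC)
m=np.vstack([np.hstack([cr(t,452,213),cr(t,235,210),cr(t,342,198)]),np.hstack([cr(s,188,200),cr(s,401,218),cr(s,288,205)])])
cv2.imwrite("pics/m.png",m)
from h import *
a=cap("top")
for n,u,v,z in[("tube",450,213,45),("clip",235,210,60),("wheel",342,198,93),("pen",396,200,6),("tape",290,198,19),("sanit",188,279,140),("spray",150,200,150)]:print(n,plane(a,u,v,z).round())
E
```

```text
tube [ 508. -299.   45.]
clip [511. 302.  60.]
wheel [541.   7.  93.]
pen [ 551. -156.    6.]
tape [553. 152.  19.]
sanit [324. 400. 140.]
spray [523. 506. 150.]
```

View pics/m.png

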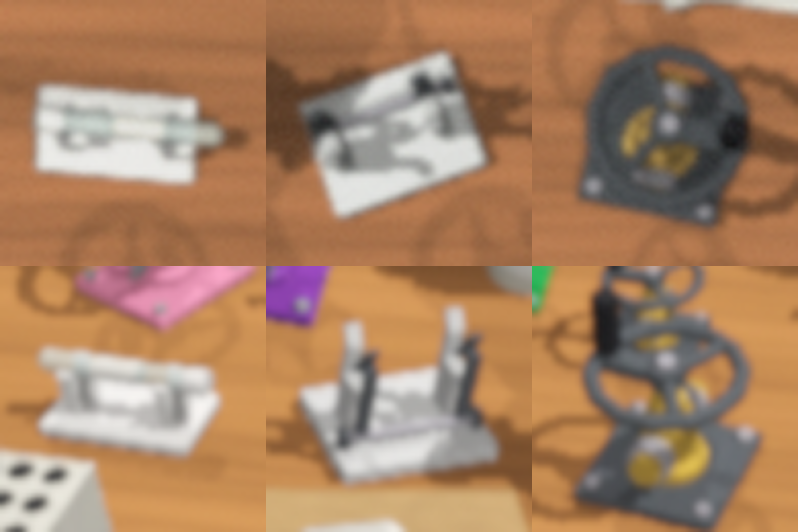

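The crops confirm the choices. The tube lies in the stand with its cap toward world -y, and the clip's dark jaw is on the +x side. The large wheel is bare steel, with its black knob toward -y. I'll move over the clip and look.

```bash
cat >> h.py <<'E'
def go(x,y,z,yaw):
    "numbers for a move from here (tool axes, m / rad)"
    o=get_obs(); M=R.from_euler("xyz",o["tcp_rot"]).as_matrix()
    dp=M.T@(np.array([x,y,z])-o["tool_pos"])/1000
    r=R.from_matrix(M.T@R.from_euler("xyz",[np.pi,0,yaw]).as_matrix()).as_rotvec()
    print("dp",dp.round(4),"rot",r.round(3),"rows",np.linalg.norm(dp)/.0625,np.linalg.norm(r)/.186)
E
python3 -m pendant '{"dp":[[-0.058,-0.007,0],[-0.116,-0.014,0],[-0.174,-0.021,0],[-0.23,-0.028,0],[-0.288,-0.036,0.01],[-0.345,-0.042,0.015],[-0.345,-0.042,0.015]],"rotation":[[0,0,0.13],[0,0,0.26],[0,0,0.4],[0,0,0.53],[0,0,0.66],[0,0,0.8],[0,0,0.8]]}'
python3 - <<'E'
from h import *
state(); c=cap("wrist"); cv2.imwrite("pics/w1.png",c["pixels"][:,:,::-1])
np.savez("w1.npz",**c)
go(541,7,250,1.571)
E
```

```text
time: 1.08
tool_pos: [513.4, 299.8, 229.2]
tcp_rot: [-3.14, 0.001, 1.92]
contact_force: [0.2, 0.1, -0.1]
grip_width: 91.9
finger_force: 0.0
t 1.075 tcp [513.4 299.8 229.2] rpy [-3.14e+00  1.00e-03  1.92e+00] q [ 4.000e-01  4.830e-01  1.348e+00 -1.000e-03  1.311e+00  5.100e-02] w 91.9
dp [-0.2863 -0.074  -0.0204] rot [-0.002  0.     0.352] rows 4.7430805056058345 1.8948227094152992
```

View pics/w1.png

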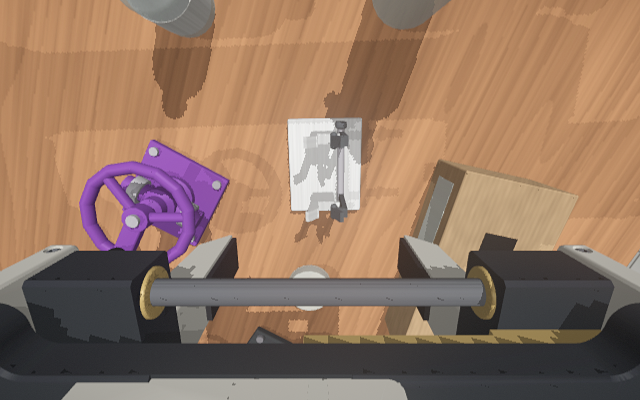

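The wrist view shows the clip plate with corners near (289,119), (361,119), (291,213) and (357,211), and the jaw on the right-hand (+x) side at x≈340. The purple valve is on the left and the tape is below. Next I measure the clip and look over the valve and the stand.

```bash
python3 - <<'E'
from h import *
c=dict(np.load("w1.npz"))
h=cv2.cvtColor(c["pixels"],cv2.COLOR_RGB2HSV); m=((h[...,1]<45)&(h[...,2]>70)).astype(np.uint8)
m[:110]=0;m[225:]=0;m[:,:280]=0;m[:,370:]=0
k=cv2.convexHull(cv2.findNonZero(m)); print(k.reshape(-1,2).tolist())
for u,v in[(289,119),(361,119),(291,213),(357,211)]:print(plane(c,u,v,12).round(1))
print("proj seat", proj(c,(511,302,12)))
t=cap("top"); p=t["pixels"]; h=cv2.cvtColor(p,cv2.COLOR_RGB2HSV); m=((h[...,1]<60)&(h[...,2]>110)).astype(np.uint8)
for n,(u,v),z in(("clip",(235,210),12),("stand",(450,213),10)):
    q=np.zeros_like(m); q[v-26:v+26,u-32:u+32]=m[v-26:v+26,u-32:u+32]
    k=max(cv2.findContours(q,0,2)[0],key=cv2.contourArea); b=cv2.boxPoints(cv2.minAreaRect(k))
    P=np.array([plane(t,*x,z) for x in b]); print(n,b.round(1).tolist(),P.round(1).tolist(),P.mean(0).round(1))
E
python3 -m pendant '{"dp":[[-0.056,-0.015,-0.005],[-0.113,-0.03,-0.01],[-0.17,-0.045,-0.015],[-0.23,-0.06,-0.02],[-0.286,-0.074,-0.02],[-0.286,-0.074,-0.02]],"rotation":[[0,0,0.07],[0,0,0.14],[0,0,0.21],[0,0,0.28],[0,0,0.35],[0,0,0.35]]}'
python3 - <<'E'
from h import *
state(); c=cap("wrist"); cv2.imwrite("pics/w2.png",c["pixels"][:,:,::-1])
np.savez("w2.npz",**c)
print(proj(c,(541,7,93)))
go(508,-299,230,1.571)
E
```

```text
[[361, 138], [360, 177], [359, 208], [358, 209], [342, 221], [306, 221], [292, 210], [291, 209], [290, 191], [289, 169], [288, 146], [287, 122], [287, 121], [288, 119], [298, 118], [361, 118]]
[462.2 351.7  12. ]
[538.8 379.6  12. ]
[500.2 245.7  12. ]
[576.1 276.2  12. ]
proj seat (np.float64(314.60135494053054), np.float64(174.0377035929398))
clip [[203.0, 212.0], [245.0, 212.0], [245.0, 235.0], [203.0, 235.0]] [[511.4, 401.7, 12.0], [512.1, 281.0, 12.0], [446.0, 278.9, 12.0], [445.3, 398.5, 12.0]] [478.7 340.   12. ]
stand [[426.70001220703125, 222.1999969482422], [428.6000061035156, 201.10000610351562], [473.8999938964844, 205.1999969482422], [472.0, 226.3000030517578]] [[486.1, -241.9, 10.0], [547.6, -249.8, 10.0], [536.3, -380.7, 10.0], [475.0, -371.7, 10.0]] [ 511.2 -311.    10. ]
time: 1.92
tool_pos: [540.4, 6.6, 250.9]
tcp_rot: [3.141, 0.0, 1.573]
contact_force: [-0.7, 1.6, 0.9]
grip_width: 92.0
finger_force: 0.0
t 1.925 tcp [540.4   6.6 250.9] rpy [3.141 0.    1.573] q [-0.129  0.366  1.473 -0.     1.302 -0.131] w 92.0
(np.float64(315.7061236974288), np.float64(189.47500695236943))
dp [-0.3075 -0.0336  0.0206] rot [ 0.    -0.001  0.004] rows 4.959595099432625 0.023368777280445136
```

View pics/w2.png

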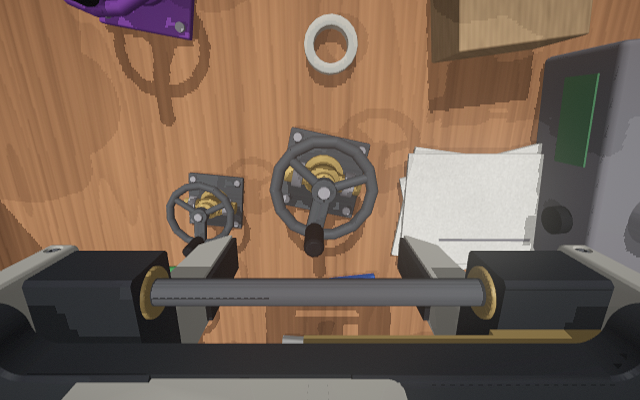

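The large dark wheel has its hub at (324,193) and its knob from the top at about (314,230) down to (315,250). The small dark valve is at (200,215), the tape at (330,43). Next I go to the stand, and work out these positions meanwhile.

```bash
python3 -m pendant '{"dp":[[-0.061,-0.007,0.004],[-0.122,-0.014,0.008],[-0.183,-0.02,0.012],[-0.245,-0.026,0.016],[-0.3,-0.033,0.02],[-0.3,-0.033,0.02]],"rotation":[[0,0,0],[0,0,0],[0,0,0],[0,0,0],[0,0,0],[0,0,0]]}'
python3 - <<'E'
from h import *
state(); c=cap("wrist"); cv2.imwrite("pics/w3.png",c["pixels"][:,:,::-1]); np.savez("w3.npz",**c)
t=cap("top")
C=[plane(t,203+x/4.09,178+y/4.09,12) for x,y in[(34,105),(185,52),(222,160),(74,215)]]
print("clip top",np.round(C,1).tolist(),np.mean(C,0).round(1))
w=dict(np.load("w1.npz"));C=[plane(w,*x,12) for x in[(287,119),(361,118),(359,209),(291,210)]]
print("clip w",np.round(C,1).tolist(),np.mean(C,0).round(1))
w=dict(np.load("w2.npz"))
print("hub w",plane(w,324,193,93).round(1),"hub top(crop 136/124)",plane(t,310+136/4.09,166+124/4.09,95).round(1))
h=cv2.cvtColor(w["pixels"],cv2.COLOR_RGB2HSV);m=(h[...,2]<50).astype(np.uint8);q=np.zeros_like(m);q[215:262,295:335]=m[215:262,295:335]
k=max(cv2.findContours(q,0,2)[0],key=cv2.contourArea);print("knob bbox",cv2.boundingRect(k))
E
```

```text
time: 2.72
tool_pos: [509.2, -292.4, 229.8]
tcp_rot: [-3.141, -0.0, 1.575]
contact_force: [0.2, -0.1, 0.1]
grip_width: 91.8
finger_force: 0.0
t 2.725 tcp [ 509.2 -292.4  229.8] rpy [-3.141 -0.     1.575] q [-0.652  0.469  1.37   0.     1.303 -0.656] w 91.8
clip top [[535.8, 378.9, 12.0], [574.4, 273.7, 12.0], [497.5, 245.3, 12.0], [458.3, 347.5, 12.0]] [516.5 311.4  12. ]
clip w [[460.1, 350.9, 12.0], [538.3, 380.6, 12.0], [577.4, 279.5, 12.0], [499.0, 249.4, 12.0]] [518.7 315.1  12. ]
hub w [549.4   3.3  93. ] hub top(crop 136/124) [545.4   3.9  95. ]
knob bbox (304, 224, 20, 31)
```

View pics/w3.png

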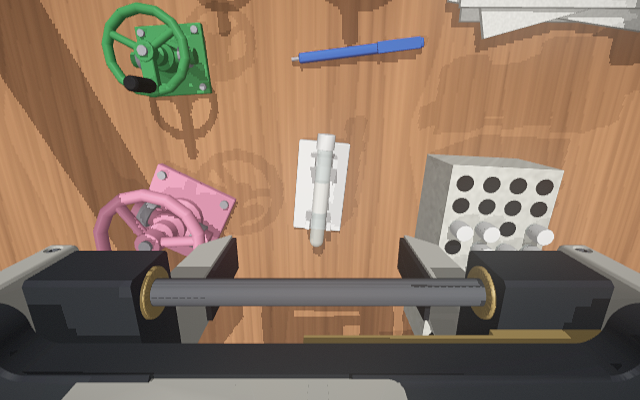

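The tube lies in the stand with its white cap at (325,140) toward +y and its round end at (316,245). The base corners are (302,139), (349,143), (340,233) and (294,229). The rack on the right and the pink valve on the left are clear.

```bash
python3 - <<'E'
from h import *
c=dict(np.load("w3.npz"))
h=cv2.cvtColor(c["pixels"],cv2.COLOR_RGB2HSV); m=((h[...,1]<60)&(h[...,2]>90)).astype(np.uint8)
q=np.zeros_like(m);q[125:255,285:360]=m[125:255,285:360]
k=max(cv2.findContours(q,0,2)[0],key=cv2.contourArea);print(cv2.approxPolyDP(cv2.convexHull(k),2,True).reshape(-1,2).tolist())
C=[plane(c,*x,10) for x in[(302,139),(349,143),(340,233),(294,229)]];print(np.round(C,1).tolist(),np.mean(C,0).round(1))
for p in[(325,135),(316,245),(320.5,190)]:print(plane(c,*p,45).round(1))
t=cap("top")  # crop coords of the base corners
C=[plane(t,420+x/4.09,181+y/4.09,10) for x,y in[(38,85),(197,99),(194,184),(37,171)]];print(np.round(C,1).tolist(),np.mean(C,0).round(1))
for x,y in[(37,120),(222,135)]:print(plane(t,420+x/4.09,181+y/4.09,45).round(1))
E
```

```text
[[324, 133], [332, 134], [348, 143], [349, 151], [339, 230], [320, 245], [314, 246], [293, 225], [299, 140]]
[[493.2, -247.6, 10.0], [547.9, -252.0, 10.0], [540.4, -365.3, 10.0], [481.9, -360.2, 10.0]] [ 515.8 -306.3   10. ]
[ 519. -240.   45.]
[ 510.  -365.8   45. ]
[ 514.7 -299.5   45. ]
[[545.5, -251.6, 10.0], [536.1, -364.0, 10.0], [475.7, -358.6, 10.0], [484.2, -248.5, 10.0]] [ 510.4 -305.7   10. ]
[ 515.5 -240.6   45. ]
[ 505.9 -367.4   45. ]
```

```bash
python3 -c "
from h import *
go(512,-307,46,1.501)"
```

```text
dp [-0.0182  0.0019  0.1846] rot [ 0.    -0.001  0.078] rows 2.96759796742613 0.41825969027994325
```

```bash
python3 -c "
from h import *
state();state()"; python3 -m pendant '{"dp":[[-0.01,0.001,0.06]],"rotation":[[0,0,0.078]]}' 0.06; python3 -m pendant '{"dp":[[0,0,0],[0,0,0]],"rotation":[[0,0,0],[0,0,0]]}'; python3 -c "
from h import *
state();go(512,-307,46,1.501)"
```

```text
t 2.875 tcp [ 509.9 -289.   230.6] rpy [ 3.142e+00 -1.000e-03  1.579e+00] q [-6.470e-01  4.660e-01  1.372e+00  1.000e-03  1.304e+00 -6.550e-01] w 91.9
t 2.875 tcp [ 509.9 -289.   230.6] rpy [ 3.142e+00 -1.000e-03  1.579e+00] q [-6.470e-01  4.660e-01  1.372e+00  1.000e-03  1.304e+00 -6.550e-01] w 91.9
time: 3.0
tool_pos: [513.9, -300.4, 174.9]
tcp_rot: [3.132, 0.006, 1.501]
contact_force: [1.1, -0.9, -0.8]
grip_width: 85.8
finger_force: 0.0
time: 3.25
tool_pos: [511.3, -300.4, 172.2]
tcp_rot: [3.14, 0.0, 1.501]
contact_force: [0.5, -0.5, 0.7]
grip_width: 66.4
finger_force: 0.0
t 3.25 tcp [ 511.3 -300.4  172.2] rpy [3.14  0.    1.501] q [-0.661  0.528  1.437  0.     1.175 -0.591] w 66.4
dp [-0.0065  0.001   0.1263] rot [0.001 0.    0.   ] rows 2.0227910987318816 0.007893766390803612
```

The earlier pictures were taken before the arm had settled, so I'll re-measure the tube now that it is still.

```bash
python3 - <<'E'
from h import *
c=cap("wrist"); np.savez("w4.npz",**c)
h=cv2.cvtColor(c["pixels"],cv2.COLOR_RGB2HSV); m=((h[...,1]<60)&(h[...,2]>90)).astype(np.uint8)
u,v=proj(c,(513,-306,30));u=int(u);v=int(v);print(u,v)
cv2.imwrite("pics/w4.png",cv2.resize(c["pixels"][v-100:v+100,u-100:u+100,::-1],(600,600),interpolation=cv2.INTER_CUBIC))
E
```

```text
317 199
```

View pics/w4.png

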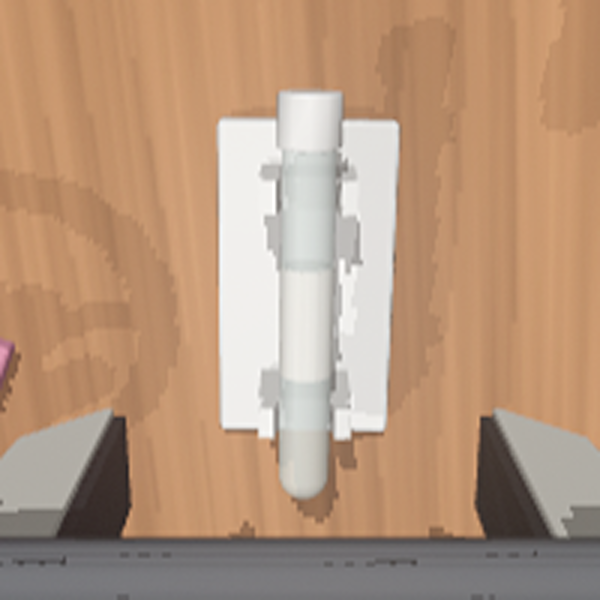

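```bash
python3 - <<'E'
from h import *
c=dict(np.load("w4.npz"));f=lambda x,y,z:plane(c,217+x/3,99+y/3,z)
C=[f(x,y,10) for x,y in[(219,119),(398,120),(384,432),(222,430)]];print(np.round(C,1).tolist(),np.mean(C,0).round(1))
print(f(311,91,54).round(1),f(303,499,45).round(1))
go(512,-306,46,1.501)
E
```

```text
[[490.6, -248.1, 10.0], [548.6, -252.5, 10.0], [539.4, -362.9, 10.0], [481.1, -358.1, 10.0]] [ 514.9 -305.4   10. ]
[ 520.7 -238.4   54. ] [ 509.6 -368.5   45. ]
dp [-0.0049  0.0005  0.1269] rot [ 0.003  0.001 -0.   ] rows 2.031781514934932 0.017107873545169197
```

```bash
python3 -m pendant '{"dp":[[-0.005,0.0035,0.05],[-0.0054,0.0036,0.1],[-0.0054,0.0036,0.127],[-0.0054,0.0036,0.127],[-0.0054,0.0036,0.127]],"rotation":[[0,0,0.01],[0,0,0.01],[0,0,0.01],[0,0,0.01],[0,0,0.01]]}' 0.05
python3 -m pendant '{"dp":[[0,0,0],[0,0,0],[0,0,0],[0,0,0],[0,0,0],[0,0,0]],"rotation":[[0,0,0],[0,0,0],[0,0,0],[0,0,0],[0,0,0],[0,0,0]]}' 0.0; python3 -c "
from h import *
state()"
```

```text
time: 3.92
tool_pos: [514.9, -307.9, 46.0]
tcp_rot: [3.138, 0.002, 1.488]
contact_force: [0.3, -0.2, -0.5]
grip_width: 49.8
finger_force: 0.0
time: 4.68
tool_pos: [513.5, -307.2, 43.6]
tcp_rot: [3.141, 0.0, 1.488]
contact_force: [-0.4, 0.3, 2.5]
grip_width: 15.2
finger_force: 30.0
t 4.675 tcp [ 513.5 -307.2   43.6] rpy [3.141 0.    1.488] q [-0.667  0.691  1.542  0.     0.909 -0.584] w 15.2
```

Gripped: width 15.2 mm, 30 N. Now lift and carry it above the clip.

```bash
python3 -m pendant '{"dp":[[0,0,-0.05],[0,0,-0.1],[0.03,0,-0.146],[0.08,0,-0.146],[0.13,0,-0.146]],"rotation":[[0,0,0],[0,0,0],[0,0,0],[0,0,0],[0,0,0]]}'; python3 -c "
from h import *
state();go(517,305,190,1.935)"
```

```text
time: 5.3
tool_pos: [524.3, -176.6, 190.0]
tcp_rot: [3.14, 0.0, 1.487]
contact_force: [0.8, -0.4, -0.2]
grip_width: 15.1
finger_force: 30.0
t 5.3 tcp [ 524.3 -176.6  190. ] rpy [3.14  0.    1.487] q [-0.464  0.442  1.531  0.     1.168 -0.38 ] w 15.1
dp [ 4.793e-01 -4.770e-02 -1.000e-04] rot [ 0.001  0.001 -0.448] rows 7.706110026243062 2.4101790026649583
```

```bash
python3 -m pendant '{"dp":[[0.06,-0.006,0],[0.12,-0.012,0],[0.18,-0.018,0],[0.24,-0.024,0],[0.3,-0.03,0],[0.36,-0.036,0],[0.42,-0.042,0],[0.479,-0.048,0]],"rotation":[[0,0,-0.06],[0,0,-0.12],[0,0,-0.18],[0,0,-0.24],[0,0,-0.3],[0,0,-0.36],[0,0,-0.4],[0,0,-0.448]]}'; python3 -m pendant '{"dp":[[0,0,0],[0,0,0],[0,0,0]],"rotation":[[0,0,0],[0,0,0],[0,0,0]]}'; python3 - <<'E'
from h import *
state(); c=cap("wrist"); np.savez("w5.npz",**c)
u,v=map(int,proj(c,(517.5,313,40)));print(u-100,v-100)
i=c["pixels"][...,::-1]
cv2.imwrite("pics/w5.png",cv2.resize(i[v-100:v+100,u-100:u+100],(600,600),interpolation=cv2.INTER_CUBIC))
E
```

```text
time: 6.3
tool_pos: [515.8, 305.7, 189.4]
tcp_rot: [3.142, 0.0, 1.937]
contact_force: [1.0, 0.1, -0.7]
grip_width: 15.2
finger_force: 30.0
time: 6.68
tool_pos: [516.4, 302.3, 189.5]
tcp_rot: [-3.141, 0.0, 1.934]
contact_force: [-0.1, 0.7, -0.7]
grip_width: 14.8
finger_force: 30.0
t 6.675 tcp [516.4 302.3 189.5] rpy [-3.141  0.     1.934] q [ 0.402  0.522  1.396 -0.     1.224  0.039] w 14.8
220 81
```

View pics/w5.png

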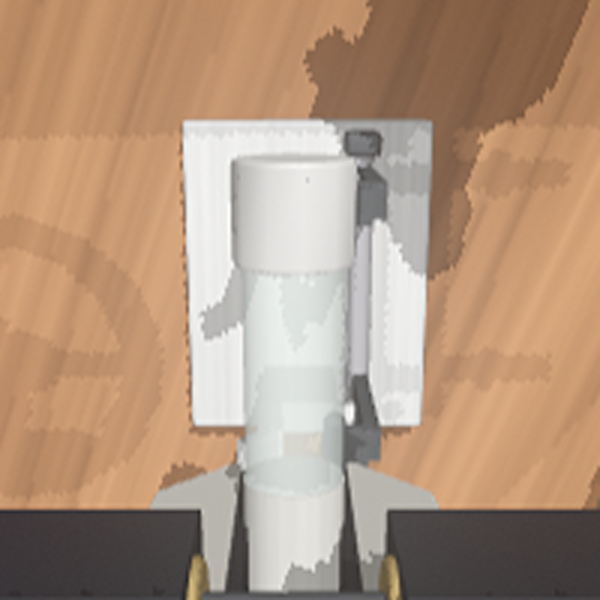

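The held tube is seen end-on with its cap at (295,215) in the crop. The clip plate corners are (182,121), (433,121), (421,425) and (194,426), and the jaw is at x≈365. The yaw looks aligned.

```bash
python3 - <<'E'
from h import *
c=dict(np.load("w5.npz"));f=lambda x,y,z:plane(c,220+x/3,81+y/3,z)
C=np.array([f(x,y,12) for x,y in[(182,121),(433,121),(421,425),(194,426)]]);print(C.round(1).tolist(),C.mean(0).round(1))
for a,b in((3,0),(2,1),(0,1),(3,2)):
    d=C[b]-C[a];print(np.arctan2(d[1],d[0]).round(3),np.linalg.norm(d).round(1))
z=190.9
for p in[(231,215),(357,215)]:print("cap side",f(*p,z).round(1))
print("cap end top",f(295,155,z+9.5).round(1), "tcp+68 along x", (get_obs()["tool_pos"]+68*np.array([np.cos(1.934),np.sin(1.934),0])).round(1))
print("cap axis vs tcp across", [((np.mean([f(231,215,z),f(357,215,z)],0)-get_obs()["tool_pos"])@np.array(v)).round(1) for v in([np.cos(1.934),np.sin(1.934),0],[np.sin(1.934),-np.cos(1.934),0])])
m=C.mean(0);go(m[0],m[1],110,1.934)
E
```

```text
[[460.4, 351.0, 12.0], [539.2, 381.0, 12.0], [578.5, 279.1, 12.0], [499.9, 248.8, 12.0]] [519.5 315.   12. ]
1.94 109.6
1.939 109.2
0.364 84.3
0.369 84.2
cap side [488.8 355.  190.9]
cap side [506.6 361.8 190.9]
cap end top [494.4 367.4 200.4] tcp+68 along x [492.3 365.9 189.6]
cap axis vs tcp across [np.float64(59.1), np.float64(2.4)]
dp [0.0108 0.0074 0.0796] rot [-0.  0. -0.] rows 1.2908252629074943 0.001965377833062469
```

```bash
python3 -m pendant '{"dp":[[0.0104,0.0049,0.03],[0.0104,0.0049,0.075],[0.0104,0.0049,0.09],[0.0104,0.0049,0.09],[0.0104,0.0049,0.09]],"rotation":[[0,0,-0.005],[0,0,-0.005],[0,0,-0.005],[0,0,-0.005],[0,0,-0.005]]}'; python3 - <<'E'
from h import *
state()
for n in("wrist","top","scene"):
    c=cap(n);np.savez(f"a_{n}.npz",**c)
    u,v=map(int,proj(c,(517,313,70)));r={"wrist":100,"top":35,"scene":35}[n];print(n,u-r,v-r)
    v=min(max(v,r),400-r);globals()[n]=cv2.resize(c["pixels"][v-r:v+r,u-r:u+r,::-1],(390,390) if n=="wrist" else (390,390),interpolation=cv2.INTER_CUBIC)
cv2.imwrite("pics/a.png",np.hstack([wrist,scene]))
E
```

```text
time: 7.35
tool_pos: [518.1, 315.3, 101.3]
tcp_rot: [3.139, -0.0, 1.94]
contact_force: [-0.2, 0.2, -0.6]
grip_width: 15.1
finger_force: 30.0
t 7.35 tcp [518.1 315.3 101.3] rpy [ 3.139 -0.     1.94 ] q [0.42  0.627 1.475 0.    1.037 0.051] w 15.1
wrist 210 144
top 195 172
scene 368 170
```

View pics/a.png

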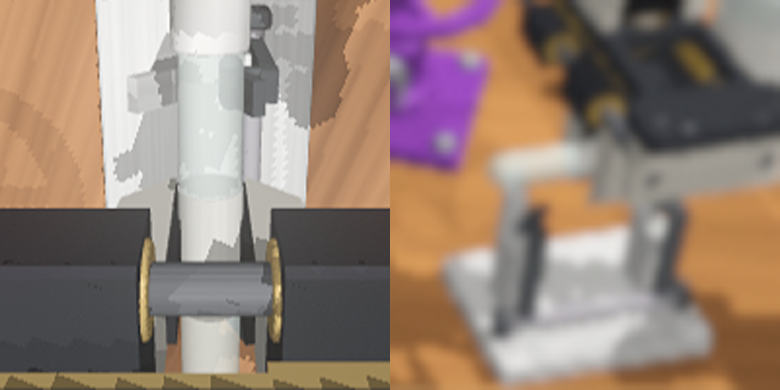

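The tube (crop x 178–243) sits between the straight prong's lip on the left and the jaw on the right, so I push down in steps.

```bash
python3 -m pendant '{"dp":[[0,0,0.005],[0,0,0.01],[0,0,0.015],[0,0,0.02],[0,0,0.02]],"rotation":[[0,0,0],[0,0,0],[0,0,0],[0,0,0],[0,0,0]]}'; python3 -c "
from h import *
state()"
```

```text
time: 8.12
tool_pos: [516.2, 314.9, 78.8]
tcp_rot: [-3.139, 0.0, 1.941]
contact_force: [-2.3, -0.6, -0.8]
grip_width: 15.0
finger_force: 30.0
t 8.125 tcp [516.2 314.9  78.8] rpy [-3.139  0.     1.941] q [0.421 0.654 1.495 0.    0.995 0.051] w 15.0
```

```bash
python3 -m pendant '{"dp":[[0,0,0.005],[0,0,0.01],[0,0,0.015],[0,0,0.02],[0,0,0.021],[0,0,0.021],[0,0,0.021]],"rotation":[[0,0,0],[0,0,0],[0,0,0],[0,0,0],[0,0,0],[0,0,0],[0,0,0]]}'; python3 -c "
from h import *
state()"
```

```text
time: 9.0
tool_pos: [517.6, 315.4, 58.7]
tcp_rot: [3.14, -0.0, 1.941]
contact_force: [0.9, -0.2, 1.8]
grip_width: 15.0
finger_force: 30.0
t 9.0 tcp [517.6 315.4  58.7] rpy [ 3.14  -0.     1.941] q [0.421 0.681 1.509 0.    0.95  0.051] w 15.0
```

```bash
python3 -m pendant '{"dp":[[0,0,0.001],[0,0,0.0015],[0,0,0.0015],[0,0,0.0015]],"rotation":[[0,0,0],[0,0,0],[0,0,0],[0,0,0]]}';python3 -m pendant '{"dp":[[0,0,0.0],[0,0,0]],"rotation":[[0,0,0],[0,0,0]]}' 0.045;python3 -m pendant '{"dp":[[0,0,0.0],[0,0,0]],"rotation":[[0,0,0],[0,0,0]]}'; python3 - <<'E'
from h import *
state();c=cap("scene");np.savez("b.npz",**c);u,v=map(int,proj(c,(517,313,60)));print(u,v)
cv2.imwrite("pics/b.png",cv2.resize(c["pixels"][v-35:v+35,u-45:u+45,::-1],(720,560),interpolation=cv2.INTER_CUBIC))
E
```

```text
time: 9.5
tool_pos: [517.7, 315.4, 58.5]
tcp_rot: [3.139, -0.0, 1.941]
contact_force: [-2.8, -1.8, 8.7]
grip_width: 15.2
finger_force: 30.0
time: 9.75
tool_pos: [517.0, 315.2, 56.9]
tcp_rot: [3.141, -0.0, 1.941]
contact_force: [0.4, 0.6, 0.0]
grip_width: 30.4
finger_force: 0.0
time: 10.0
tool_pos: [516.9, 315.2, 56.8]
tcp_rot: [-3.141, -0.0, 1.941]
contact_force: [-0.4, -0.1, -0.1]
grip_width: 44.5
finger_force: 0.0
t 10.0 tcp [516.9 315.2  56.8] rpy [-3.141 -0.     1.941] q [0.421 0.683 1.511 0.    0.948 0.051] w 44.5
402 208
```

The tube bottomed out at 8.7 N and is released. Rise, then look at the clip and the valve while settled.

```bash
python3 -m pendant '{"dp":[[0,0,-0.05],[0,0,-0.1],[0,0,-0.133],[0,0,-0.133],[0,0,-0.133]],"rotation":[[0,0,0],[0,0,0],[0,0,0],[0,0,0],[0,0,0]]}' 0.06;  python3 - <<'E'
from h import *
state();c=cap("wrist");np.savez("c.npz",**c);u,v=map(int,proj(c,(517,313,60)));print(u,v)
t=cap("top")
print("knob view move");go(547,30,230,1.571)
E
```

```text
time: 10.68
tool_pos: [516.5, 314.9, 189.1]
tcp_rot: [-3.14, 0.0, 1.941]
contact_force: [-0.7, -0.2, -0.2]
grip_width: 60.3
finger_force: 0.0
t 10.675 tcp [516.5 314.9 189.1] rpy [-3.14   0.     1.941] q [0.421 0.535 1.375 0.    1.233 0.051] w 60.3
315 199
knob view move
dp [-0.2767 -0.0745 -0.0414] rot [-0.003  0.001  0.37 ] rows 4.631885340330322 1.987980687132651
```

```bash
python3 -m pendant '{"dp":[[-0.055,-0.016,-0.03],[-0.11,-0.032,-0.031],[-0.164,-0.048,-0.031],[-0.218,-0.064,-0.031],[-0.273,-0.08,-0.031],[-0.328,-0.0945,-0.031],[-0.328,-0.0945,-0.031],[-0.328,-0.0945,-0.031]],"rotation":[[0,0,0.06],[0,0,0.12],[0,0,0.18],[0,0,0.24],[0,0,0.3],[0,0,0.37],[0,0,0.37],[0,0,0.37]]}'; python3 -m pendant '{"dp":[[0,0,0.0],[0,0,0]],"rotation":[[0,0,0],[0,0,0]]}'; python3 - <<'E'
from h import *
state();c=cap("wrist");np.savez("d.npz",**c);u,v=map(int,proj(c,(547,-15,110)));print("valve crop origin",u-65,v-65)
a=cv2.resize(c["pixels"][v-65:v+65,u-65:u+65,::-1],(400,400),interpolation=cv2.INTER_CUBIC)
c=dict(np.load("c.npz"));u,v=map(int,proj(c,(517,313,60)));print("clip origin",u-65,v-65)
b=cv2.resize(c["pixels"][v-65:v+65,u-65:u+65,::-1],(400,400),interpolation=cv2.INTER_CUBIC)
cv2.imwrite("pics/d.png",np.hstack([a,b]))
E
```

```text
time: 11.78
tool_pos: [547.0, -24.5, 220.0]
tcp_rot: [-3.14, -0.001, 1.571]
contact_force: [0.1, -0.3, -0.3]
grip_width: 59.8
finger_force: 0.0
time: 12.02
tool_pos: [547.4, -23.5, 221.0]
tcp_rot: [-3.141, -0.0, 1.573]
contact_force: [0.2, -0.8, 0.1]
grip_width: 60.1
finger_force: 0.0
t 12.025 tcp [547.4 -23.5 221. ] rpy [-3.141 -0.     1.573] q [-0.183  0.404  1.5    0.     1.238 -0.185] w 60.1
valve crop origin 249 129
clip origin 250 134
```

View pics/d.png

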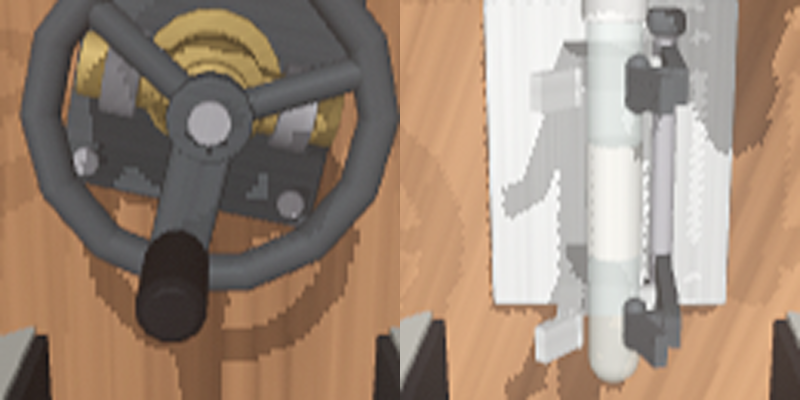

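The left crop shows the valve: hub at (209,124), rim from x=22 to 397, knob top at about (171,310). The right crop shows the tube lying home with both jaw noses over it at (640,75) and (640,320).

```bash
python3 - <<'E'
from h import *
c=dict(np.load("d.npz"));f=lambda x,y,z:plane(c,249+x/3.077,129+y/3.077,z)
hub=f(209,124,95);k=f(171,310,140);print("hub",hub.round(1),"rim",f(22,115,87).round(1),f(397,115,87).round(1),"knob",k.round(1),"r",np.linalg.norm((k-hub)[:2]).round(1))
t=cap("top");h=cv2.cvtColor(t["pixels"],cv2.COLOR_RGB2HSV)
s=cap("scene")
p=s["pixels"][160:215,262:290].astype(int).sum(2);m=(p<110).astype(np.uint8)
n,l,st,ce=cv2.connectedComponentsWithStats(m);print(st.tolist(),ce.round(1).tolist())
print("scene proj of knob top/base",proj(s,(*k[:2],140)),proj(s,(*k[:2],94)))
go(*k[:2],125,1.571)
E
```

```text
hub [549.1   3.9  95. ] rim [493.9   4.9  87. ] [604.6   5.2  87. ] knob [539.7 -35.1 140. ] r 40.2
[[0, 0, 28, 55, 1503], [10, 23, 4, 11, 37]] [[13.6, 27.0], [11.5, 27.9]]
scene proj of knob top/base (np.float64(272.94145618981804), np.float64(179.07540664126861)) (np.float64(273.93924663585625), np.float64(192.95161631407694))
dp [-0.0111 -0.0079  0.0961] rot [ 0.    -0.     0.001] rows 1.5524516488224858 0.005821797242612168
```

```bash
python3 -m pendant '{"dp":[[-0.0133,-0.0104,0.03],[-0.0133,-0.0104,0.07],[-0.0133,-0.0104,0.1],[-0.0133,-0.0104,0.1],[-0.0133,-0.0104,0.1]],"rotation":[[0,0,0],[0,0,0],[0,0,0],[0,0,0],[0,0,0]]}' 0.05; python3 -c "
from h import *
state()";python3 -m pendant '{"dp":[[0,0,0],[0,0,0],[0,0,0],[0,0,0],[0,0,0]],"rotation":[[0,0,0],[0,0,0],[0,0,0],[0,0,0],[0,0,0]]}' 0.0; python3 -c "
from h import *
state()"
```

```text
time: 12.8
tool_pos: [537.9, -38.1, 122.2]
tcp_rot: [3.14, 0.0, 1.571]
contact_force: [-0.4, 0.7, 1.0]
grip_width: 49.9
finger_force: 0.0
t 12.8 tcp [537.9 -38.1 122.2] rpy [3.14  0.    1.571] q [-0.213  0.496  1.654  0.     0.99  -0.213] w 49.9
time: 13.42
tool_pos: [537.2, -38.2, 121.3]
tcp_rot: [3.141, 0.0, 1.571]
contact_force: [-0.7, -0.9, 2.9]
grip_width: 18.1
finger_force: 30.0
t 13.425 tcp [537.2 -38.2 121.3] rpy [3.141 0.    1.571] q [-0.213  0.497  1.655  0.     0.989 -0.213] w 18.1
```

```bash
cat >> h.py <<'E'
def arc(a0,step,n=8,r=.042):
    "rows in deg from knob angle a0 (world, about the stem)"
    a=np.radians(a0+step*np.arange(1,n+1));b=np.radians(a0)
    print([[round(r*(np.sin(x)-np.sin(b)),4),round(r*(np.cos(x)-np.cos(b)),4),0] for x in a])
E
python3 -c "
from h import *
arc(257,-20,6)"
```

```text
[[np.float64(0.0057), np.float64(-0.0134), 0], [np.float64(0.0156), np.float64(-0.0241), 0], [np.float64(0.0286), np.float64(-0.0307), 0], [np.float64(0.0431), np.float64(-0.0325), 0], [np.float64(0.0573), np.float64(-0.0292), 0], [np.float64(0.0696), np.float64(-0.0213), 0]]
```

```bash
python3 -m pendant '{"dp":[[0.0057,-0.0134,0],[0.0156,-0.0241,0],[0.0286,-0.0307,0]],"rotation":[[0,0,0],[0,0,0],[0,0,0]]}'; python3 -c "
from h import *
o=state();print(o['contact_force'])
arc(197,-20,4)"
```

```text
time: 13.8
tool_pos: [506.1, -9.1, 121.3]
tcp_rot: [3.141, 0.0, 1.57]
contact_force: [5.2, -0.0, -0.6]
grip_width: 18.0
finger_force: 30.0
t 13.8 tcp [506.1  -9.1 121.3] rpy [3.141 0.    1.57 ] q [-0.169  0.447  1.746 -0.     0.948 -0.169] w 18.0
[ 5.24360412 -0.01929892 -0.59549949]
[[np.float64(0.0145), np.float64(-0.0018), 0], [np.float64(0.0287), np.float64(0.0015), 0], [np.float64(0.0409), np.float64(0.0094), 0], [np.float64(0.0497), np.float64(0.0211), 0]]
```

```bash
python3 -m pendant '{"dp":[[0.0145,-0.0018,0],[0.0287,0.0015,0],[0.0409,0.0094,0]],"rotation":[[0,0,0],[0,0,0],[0,0,0]]}'; python3 -c "
from h import *
state()
arc(137,-10,8)"
```

```text
time: 14.18
tool_pos: [516.5, 32.4, 121.3]
tcp_rot: [3.141, 0.0, 1.572]
contact_force: [4.1, -7.0, 2.6]
grip_width: 18.1
finger_force: 30.0
t 14.175 tcp [516.5  32.4 121.3] rpy [3.141 0.    1.572] q [-0.085  0.464  1.715 -0.     0.962 -0.086] w 18.1
[[np.float64(0.0049), np.float64(0.0054), 0], [np.float64(0.0088), np.float64(0.0116), 0], [np.float64(0.0115), np.float64(0.0184), 0], [np.float64(0.013), np.float64(0.0256), 0], [np.float64(0.0133), np.float64(0.0329), 0], [np.float64(0.0123), np.float64(0.0402), 0], [np.float64(0.01), np.float64(0.0471), 0], [np.float64(0.0066), np.float64(0.0536), 0]]
```

```bash
python3 -m pendant '{"dp":[[0.0049,0.0054,0],[0.0088,0.0116,0],[0.0115,0.0184,0],[0.013,0.0256,0]],"rotation":[[0,0,0],[0,0,0],[0,0,0],[0,0,0]]}'; python3 -m pendant '{"dp":[[0.0003,0.0073,0],[-0.0007,0.0146,0],[-0.003,0.0215,0],[-0.0064,0.028,0]],"rotation":[[0,0,0],[0,0,0],[0,0,0],[0,0,0]]}'; python3 -c "
from h import *
from scipy.optimize import least_squares as L
o=state()
P=np.array([[537.2,-38.2],[506.1,-9.1],[516.5,32.4],o['tool_pos'][:2]])
for r in(None,42):
  s=L(lambda x:np.hypot(*(P-x[:2]).T)-(r or x[2]),[546,4,42]);print(s.x,s.fun)
arc(57,-10,8)"
```

```text
time: 14.68
tool_pos: [541.8, 44.6, 121.2]
tcp_rot: [-3.141, 0.0, 1.571]
contact_force: [-1.7, -4.2, 6.6]
grip_width: 18.3
finger_force: 30.0
time: 15.18
tool_pos: [569.3, 38.3, 121.2]
tcp_rot: [-3.14, -0.0, 1.571]
contact_force: [-4.1, -2.0, 9.0]
grip_width: 18.5
finger_force: 30.0
t 15.175 tcp [569.3  38.3 121.2] rpy [-3.14  -0.     1.571] q [-0.067  0.548  1.561  0.     1.034 -0.068] w 18.5
[546.48931474   2.86114321  42.10749974] [-0.00870106  0.0157206  -0.01352084  0.0065013 ]
[546.39970708   2.8924358   42.        ] [0.10965317 0.04622346 0.00819954 0.13632294]
[[np.float64(-0.0045), np.float64(0.0058), 0], [np.float64(-0.0099), np.float64(0.0107), 0], [np.float64(-0.0162), np.float64(0.0145), 0], [np.float64(-0.0229), np.float64(0.0173), 0], [np.float64(-0.0301), np.float64(0.0188), 0], [np.float64(-0.0374), np.float64(0.0191), 0], [np.float64(-0.0447), np.float64(0.018), 0], [np.float64(-0.0516), np.float64(0.0158), 0]]
```

```bash
python3 -m pendant '{"dp":[[-0.0045,0.0058,0],[-0.0099,0.0107,0],[-0.0162,0.0145,0],[-0.0229,0.0173,0]],"rotation":[[0,0,0],[0,0,0],[0,0,0],[0,0,0]]}'; python3 -m pendant '{"dp":[[-0.0072,0.0015,0],[-0.0145,0.0018,0],[-0.0218,0.0007,0],[-0.0287,-0.0015,0]],"rotation":[[0,0,0],[0,0,0],[0,0,0],[0,0,0]]}'; python3 -c "
from h import *
o=state();d=o['tool_pos'][:2]-[546.45,2.87];print(np.degrees(np.arctan2(d[1],d[0])),np.hypot(*d))
arc(-23,-10,8)"
```

```text
time: 15.68
tool_pos: [586.6, 15.9, 121.2]
tcp_rot: [-3.14, -0.001, 1.571]
contact_force: [-2.9, 0.4, 8.8]
grip_width: 18.3
finger_force: 30.0
time: 16.18
tool_pos: [585.7, -12.7, 121.2]
tcp_rot: [3.141, -0.002, 1.571]
contact_force: [-0.5, 2.7, 5.7]
grip_width: 18.1
finger_force: 30.0
t 16.175 tcp [585.7 -12.7 121.2] rpy [ 3.141e+00 -2.000e-03  1.571e+00] q [-0.153  0.572  1.517  0.002  1.053 -0.154] w 18.1
-21.645318335110517 42.19819535593879
[[np.float64(-0.0065), np.float64(-0.0034), 0], [np.float64(-0.0122), np.float64(-0.0079), 0], [np.float64(-0.0171), np.float64(-0.0134), 0], [np.float64(-0.021), np.float64(-0.0196), 0], [np.float64(-0.0238), np.float64(-0.0264), 0], [np.float64(-0.0253), np.float64(-0.0335), 0], [np.float64(-0.0255), np.float64(-0.0409), 0], [np.float64(-0.0245), np.float64(-0.0481), 0]]
```

Total 279° so far, no stop yet. Continuing in smaller steps.

```bash
python3 -m pendant '{"dp":[[-0.0065,-0.0034,0],[-0.0122,-0.0079,0],[-0.0171,-0.0134,0]],"rotation":[[0,0,0],[0,0,0],[0,0,0]]}'; python3 -c "
from h import *
o=state();d=o['tool_pos'][:2]-[546.45,2.87];print(np.degrees(np.arctan2(d[1],d[0])),np.hypot(*d))
arc(-53,-10,6)"
```

```text
time: 16.55
tool_pos: [572.7, -30.1, 121.3]
tcp_rot: [3.14, -0.001, 1.571]
contact_force: [1.3, 1.7, 5.5]
grip_width: 18.4
finger_force: 30.0
t 16.55 tcp [572.7 -30.1 121.3] rpy [ 3.140e+00 -1.000e-03  1.571e+00] q [-0.187  0.551  1.555  0.002  1.034 -0.188] w 18.4
-51.500320462200115 42.13978853868063
[[np.float64(-0.0039), np.float64(-0.0062), 0], [np.float64(-0.0066), np.float64(-0.013), 0], [np.float64(-0.0081), np.float64(-0.0202), 0], [np.float64(-0.0084), np.float64(-0.0275), 0], [np.float64(-0.0074), np.float64(-0.0347), 0], [np.float64(-0.0051), np.float64(-0.0417), 0]]
```

```bash
python3 -m pendant '{"dp":[[-0.0039,-0.0062,0],[-0.0066,-0.013,0],[-0.0081,-0.0202,0]],"rotation":[[0,0,0],[0,0,0],[0,0,0]]}'; python3 -c "
from h import *
o=state();d=o['tool_pos'][:2]-[546.45,2.87];print(np.degrees(np.arctan2(d[1],d[0])),np.hypot(*d))
arc(-83,-10,6)"
```

```text
time: 16.92
tool_pos: [552.2, -38.8, 121.3]
tcp_rot: [3.14, -0.0, 1.571]
contact_force: [2.1, -0.0, 4.5]
grip_width: 18.3
finger_force: 30.0
t 16.925 tcp [552.2 -38.8 121.3] rpy [ 3.14  -0.     1.571] q [-0.209  0.52   1.613  0.     1.007 -0.209] w 18.3
-82.1877782964568 42.092900427048065
[[np.float64(-0.0003), np.float64(-0.0073), 0], [np.float64(0.0008), np.float64(-0.0146), 0], [np.float64(0.003), np.float64(-0.0215), 0], [np.float64(0.0065), np.float64(-0.028), 0], [np.float64(0.011), np.float64(-0.0338), 0], [np.float64(0.0164), np.float64(-0.0387), 0]]
```

```bash
python3 -m pendant '{"dp":[[-0.0003,-0.0073,0],[0.0008,-0.0146,0],[0.0008,-0.0146,0]],"rotation":[[0,0,0],[0,0,0],[0,0,0]]}'; python3 -c "
from h import *
o=state();d=o['tool_pos'][:2]-[546.45,2.87];print(np.degrees(np.arctan2(d[1],d[0])),np.hypot(*d))
arc(-103,-10,6)"
```

```text
time: 17.3
tool_pos: [537.7, -38.2, 121.3]
tcp_rot: [3.14, 0.0, 1.571]
contact_force: [2.8, -2.4, 3.2]
grip_width: 18.0
finger_force: 30.0
t 17.3 tcp [537.7 -38.2 121.3] rpy [3.14  0.    1.571] q [-0.213  0.497  1.655 -0.     0.987 -0.213] w 18.0
-101.98394590565093 42.011986368855766
[[np.float64(0.0023), np.float64(-0.007), 0], [np.float64(0.0057), np.float64(-0.0134), 0], [np.float64(0.0102), np.float64(-0.0192), 0], [np.float64(0.0156), np.float64(-0.0241), 0], [np.float64(0.0219), np.float64(-0.028), 0], [np.float64(0.0286), np.float64(-0.0307), 0]]
```

```bash
python3 -m pendant '{"dp":[[0.001,-0.0035,0],[0.0023,-0.007,0],[0.0023,-0.007,0]],"rotation":[[0,0,0],[0,0,0],[0,0,0]]}'; python3 -c "
from h import *
o=state();d=o['tool_pos'][:2]-[546.45,2.87];print(np.degrees(np.arctan2(d[1],d[0])),np.hypot(*d))"
```

```text
time: 17.68
tool_pos: [537.0, -37.9, 121.6]
tcp_rot: [3.126, 0.004, 1.57]
contact_force: [25.3, -9.2, -13.5]
grip_width: 18.1
finger_force: 30.0
t 17.675 tcp [537.  -37.9 121.6] rpy [3.126 0.004 1.57 ] q [-2.130e-01  4.890e-01  1.669e+00 -1.000e-03  9.670e-01 -2.110e-01] w 18.1
-103.05382577842184 41.87805276112398
```

The stop is reached: 25 N tangential, and the TCP is held at -103°. I'll hold briefly, then relax to -103° and back off.

```bash
python3 -m pendant '{"dp":[[0,0,0],[0,0,0],[-0.0023,0.007,0],[-0.0023,0.007,0]],"rotation":[[0,0,0],[0,0,0],[0,0,0],[0,0,0]]}'; python3 -c "
from h import *
o=state();d=o['tool_pos'][:2]-[546.45,2.87];print(np.degrees(np.arctan2(d[1],d[0])),np.hypot(*d))
arc(-103,22.5,8);arc(77,22.5,8)"
```

```text
time: 18.18
tool_pos: [537.8, -38.2, 121.3]
tcp_rot: [3.141, 0.0, 1.571]
contact_force: [0.5, -2.4, 8.0]
grip_width: 18.1
finger_force: 30.0
t 18.175 tcp [537.8 -38.2 121.3] rpy [3.141 0.    1.571] q [-0.213  0.498  1.654  0.     0.989 -0.213] w 18.1
-101.88880773593775 42.00814186321079
[[np.float64(-0.0005), np.float64(0.0164), 0], [np.float64(0.0053), np.float64(0.0317), 0], [np.float64(0.0165), np.float64(0.0436), 0], [np.float64(0.0315), np.float64(0.0504), 0], [np.float64(0.0479), np.float64(0.0509), 0], [np.float64(0.0632), np.float64(0.0451), 0], [np.float64(0.0751), np.float64(0.0338), 0], [np.float64(0.0818), np.float64(0.0189), 0]]
[[np.float64(0.0005), np.float64(-0.0164), 0], [np.float64(-0.0053), np.float64(-0.0317), 0], [np.float64(-0.0165), np.float64(-0.0436), 0], [np.float64(-0.0315), np.float64(-0.0504), 0], [np.float64(-0.0479), np.float64(-0.0509), 0], [np.float64(-0.0632), np.float64(-0.0451), 0], [np.float64(-0.0751), np.float64(-0.0338), 0], [np.float64(-0.0818), np.float64(-0.0189), 0]]
```

```bash
python3 -m pendant '{"dp":[[-0.0005,0.0164,0],[0.0053,0.0317,0],[0.0165,0.0436,0],[0.0315,0.0504,0],[0.0479,0.0509,0],[0.0632,0.0451,0],[0.0751,0.0338,0],[0.0818,0.0189,0]],"rotation":[[0,0,0],[0,0,0],[0,0,0],[0,0,0],[0,0,0],[0,0,0],[0,0,0],[0,0,0]]}'; python3 -m pendant '{"dp":[[0.0005,-0.0164,0],[-0.0053,-0.0317,0],[-0.0165,-0.0436,0],[-0.0315,-0.0504,0],[-0.0479,-0.0509,0],[-0.0632,-0.0451,0],[-0.0751,-0.0338,0],[-0.0818,-0.0189,0]],"rotation":[[0,0,0],[0,0,0],[0,0,0],[0,0,0],[0,0,0],[0,0,0],[0,0,0],[0,0,0]]}'; python3 -c "
from h import *
o=state();d=o['tool_pos'][:2]-[546.45,2.87];print(np.degrees(np.arctan2(d[1],d[0])),np.hypot(*d))"
```

```text
time: 19.18
tool_pos: [555.8, 44.1, 121.2]
tcp_rot: [3.141, 0.001, 1.572]
contact_force: [-1.1, -9.1, 7.2]
grip_width: 18.3
finger_force: 30.0
time: 20.18
tool_pos: [536.7, -38.3, 121.2]
tcp_rot: [-3.14, -0.002, 1.57]
contact_force: [0.3, 8.6, 8.3]
grip_width: 18.1
finger_force: 30.0
t 20.175 tcp [536.7 -38.3 121.2] rpy [-3.14e+00 -2.00e-03  1.57e+00] q [-2.140e-01  4.970e-01  1.655e+00  1.000e-03  9.920e-01 -2.140e-01] w 18.1
-103.37209285890349 42.355896435371484
```

One turn done, grip holding. Second turn.

```bash
python3 -m pendant '{"dp":[[-0.0005,0.0164,0],[0.0053,0.0317,0],[0.0165,0.0436,0],[0.0315,0.0504,0],[0.0479,0.0509,0],[0.0632,0.0451,0],[0.0751,0.0338,0],[0.0818,0.0189,0]],"rotation":[[0,0,0],[0,0,0],[0,0,0],[0,0,0],[0,0,0],[0,0,0],[0,0,0],[0,0,0]]}'; python3 -m pendant '{"dp":[[0.0005,-0.0164,0],[-0.0053,-0.0317,0],[-0.0165,-0.0436,0],[-0.0315,-0.0504,0],[-0.0479,-0.0509,0],[-0.0632,-0.0451,0],[-0.0751,-0.0338,0],[-0.0818,-0.0189,0]],"rotation":[[0,0,0],[0,0,0],[0,0,0],[0,0,0],[0,0,0],[0,0,0],[0,0,0],[0,0,0]]}'; python3 -m pendant '{"dp":[[0,0,0],[0,0,0],[0,0,0],[0,0,0]],"rotation":[[0,0,0],[0,0,0],[0,0,0],[0,0,0]]}'; python3 - <<'E'
from h import *
o=state();d=o['tool_pos'][:2]-[546.45,2.87];print(np.degrees(np.arctan2(d[1],d[0])),np.hypot(*d))
t=cap("top");np.savez("e.npz",**t)
w=dict(np.load("c.npz"))
a=cv2.imread("pics/top0.png");b=t["pixels"][:,:,::-1]
D=cv2.absdiff(a,b).max(2)>60
n,l,st,ce=cv2.connectedComponentsWithStats(D.astype(np.uint8));print([s.tolist() for s in st[1:] if s[4]>40])
E
```

```text
time: 21.18
tool_pos: [556.3, 43.8, 121.2]
tcp_rot: [3.141, -0.0, 1.571]
contact_force: [0.2, -5.8, 7.8]
grip_width: 18.2
finger_force: 30.0
time: 22.18
tool_pos: [536.8, -38.4, 121.2]
tcp_rot: [-3.14, -0.002, 1.57]
contact_force: [0.6, 8.8, 8.7]
grip_width: 17.9
finger_force: 30.0
time: 22.68
tool_pos: [537.4, -38.3, 121.2]
tcp_rot: [3.141, -0.001, 1.57]
contact_force: [2.0, 0.7, 6.4]
grip_width: 18.3
finger_force: 30.0
t 22.675 tcp [537.4 -38.3 121.2] rpy [ 3.141e+00 -1.000e-03  1.570e+00] q [-2.140e-01  4.970e-01  1.654e+00  1.000e-03  9.900e-01 -2.140e-01] w 18.3
-102.36134673542792 42.12862965647895
[[341, 145, 50, 32, 727], [395, 157, 15, 15, 67], [357, 164, 44, 57, 688], [347, 167, 8, 11, 65], [398, 166, 19, 66, 337], [401, 169, 8, 20, 99], [361, 180, 15, 9, 42], [364, 189, 13, 11, 96], [350, 194, 34, 25, 388], [428, 202, 10, 11, 68], [339, 209, 10, 18, 96], [205, 211, 11, 9, 67], [331, 213, 94, 158, 4262], [450, 216, 16, 10, 85], [346, 221, 7, 9, 41], [398, 229, 8, 13, 64], [370, 241, 9, 7, 41], [442, 251, 53, 46, 830], [250, 273, 10, 9, 55], [268, 278, 12, 9, 51], [265, 283, 45, 13, 336], [317, 285, 12, 6, 43], [215, 290, 19, 26, 218], [230, 292, 83, 76, 4294], [64, 300, 65, 35, 1357], [307, 307, 110, 86, 4713], [226, 318, 6, 21, 81], [146, 328, 26, 33, 524], [60, 336, 61, 64, 889], [302, 337, 9, 34, 77], [126, 342, 7, 11, 44], [424, 342, 75, 35, 1397], [116, 356, 7, 12, 44], [129, 362, 10, 18, 97], [256, 365, 21, 6, 55], [139, 372, 32, 28, 550], [479, 372, 15, 7, 42], [337, 374, 47, 26, 321], [276, 377, 44, 23, 576], [447, 379, 42, 21, 523], [126, 384, 10, 7, 43], [240, 386, 8, 14, 79], [121, 391, 21, 9, 102]]
```

The wheel is 2 turns ± 1° open, at rest, with the knob held at 30 N. Handing in.

```bash
python3 -c "
from plant import workorder
print(workorder.close_job())"
```

```text
the job is handed in; nothing more can be done
None
```

The job is handed in, no verdict came back: the tube is home in the clip with the jaw over it, the valve was shut to its stop and backed off two turns (within about 1°), and the knob is still gripped at 30 N.

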